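# Pinch a canister in the ratchet clamp and keep the trigger squeezed

### The arm

A 6-joint arm with a two-finger parallel gripper is mounted at the origin on the work surface. World frame = base frame: x ahead of the robot, y to its left, z up, the work surface at z = 0. Lengths are in m, angles in rad, forces in N, time in s.
With the tool pointing down it reaches from about 0.35 to 0.725 m from the base axis. Payload 4.3 kg.
Tool frame: the origin (TCP) lies midway between the tips of the shut fingers; the grasp point (between the pads) lies 19 mm behind it (manip.grasp_offset is the distance from the TCP to the grasp point, in m); z points along the fingers, x is the direction in which the jaws open and shut, and the axes are right-handed (so a half turn about z gives the same grasp; the last joint's range is limited). The gripper opens to 85 mm and grips with 20 to 120 N. Pads are 22 mm wide; open, the fingers measure 114 mm over their backs; the gripper's body (76 mm by 85 mm) begins 54 mm behind the grasp point. The pads swing forward as they close: fully open they stand 13 mm farther back than shut.
Start: joints at [1.039, 0.377, 0.081, 1.274, 0, 1.46], TCP at [0.235, 0.525, 0.231] pointing down, gripper open.
Joint ranges: [-2.72, 2.72], [-0.84, 1.66], [-1.02, 1.22], [-1.77, 2.12], [-1.37, 1.28], [-3.14, 3.14]. Speed limits (rad/s): [2.57, 2.57, 3.14, 3.14, 3.14, 3.14].

### API

Orientations are given as [roll, pitch, yaw] about the fixed x, y, z axes, in that order (R = Rz(yaw) Ry(pitch) Rx(roll)).
In Python, from plant import manip, viewer gives the robot as it stands.
- The arm moves only by the tool apply_moves, never from a script. Its argument "series" is one flat list of numbers, 6 for each row, row after row: the shift along the tool's x, y, z in m, then the turn, a rotation vector about the tool's x, y, z in rad. A call has 1 to 8 rows; each row is the pose to reach, as a shift and turn from the pose commanded when the call began, along the tool's axes at that moment; what a row does not reach only later rows make up. A row lasts 1/8 s, in which the tool goes at most 62.5 mm and 10.7 degrees, less where a joint would pass 70% of its speed; a pose out of reach is approached as far as the arm can. A call with a gripper value outside its range is refused whole. "hand" is the opening, from 0 (shut) to 1 (fully open), set as the call begins (left out, the last holds). The fingers move at their own pace and stop on an object; the grip force is fixed at half the most. Time passes only in rows, so rows that repeat a pose let the fingers close. It gives the time, the measured TCP pose, the force and the opening at its end, in the units of the state.
- manip.get_obs(): the state, without advancing time (a new reading comes with each control period).
- viewer.get_image(name): name is "side" or "top" or "wrist"; returns the picture (400x640x3 uint8, blue, green, red); there is no depth.
- viewer.camera_info(name): a dict with "vertical_fov" (degrees; the focal length in pixels is half the picture's height over the tangent of half this angle, whatever the lens; pixels are square), "cx", "cy" (the principal point, pixels), "distortion" ([k1, k2, p1, p2, k3] as OpenCV has them; the pictures are not rectified), "pose" (4x4, takes a point from camera to world coordinates); the wrist camera has in their place "T_tool_cam" (4x4, takes a point from camera to tool coordinates, whose origin is the TCP and whose axes are the tool frame's). Camera axes: x right, y up, looking along -z (the intrinsics and any distortion apply to the point x, -y, -z); pixel columns grow to the right and rows downward; lengths in m; the calibration is good to about 2 mm. A picture is of the moment at which its call begins: read the wrist's pose just before it. camera_info takes no time and is no camera call.
- manip.sign_off(): hands the job in, once; it reports no verdict.
Trained networks look in the newest picture that a camera, given by its name, has taken for a name from the list of things; names that differ only in an ending like _2 or _b are one class to them, and where a whole thing is asked for, a point or a joint stands for the part that bears it (a point fixed in the world has none). Each returns a list of dicts, best first, with "conf" (0 to 1); they miss things now and then, are a little off and sometimes report something else, mostly with a low value. They report only what shows in the picture. A call takes as long as a camera call.
- viewer.regions_of(name, camera): "mask" (400x640 bool, what is visible of it) and "centre" ([row, column] in pixels, amid what is visible of it).
- viewer.tip_of(name, camera): "centre" ([row, column] in pixels: a listed point, or the origin of a listed thing).
The state is a dict: "clock": time; "q": joint angles; "qvel": joint speeds; "joint_efforts": joint torques, N m; "ee_pos": TCP position; "tcp_rot": TCP orientation; "force": force on the tool from outside, world axes, zero at the start; "torque": the same for the moment, N m; "width": opening from 0.0 (shut) to 1.0 (fully open).
Only numpy, scipy, OpenCV 4.12 (cv2) and the standard library are available. Lean on these libraries where they do the work, as an engineer would, in place of code of your own. Each camera call takes 0.05 s, during which the arm holds its last target. There are 200 camera calls.

### The job

Turn the clamp's black knob clockwise past its click, right up to its end stop, then take the red trigger and the black fixed grip between your fingers and pump: squeeze and let out, again and again, until the moving jaw has pushed the canister home against the V end. Hold it firmly but gently (about 10 N; 25 N crushes the thin canister) and finish while still squeezing the trigger against the fixed grip, without letting go, so that someone can twist off the cap. Do not push the jaw or the canister by hand, and leave the glass cup, the sugar bowl and the spatula alone.

Things in the scene. Friction and masses are not known exactly. Their poses are not given: they have to be found in the camera images.
- clamp: ratchet clamp screwed to the counter, dark base plate 8 mm thick, orange housing 72 mm high. Origin on the counter under the bar; x runs along the bar from trigger to V end, z up. Along x (mm): red trigger plate -142 to -132 at rest, black fixed grip -102 to -90, housing -89 to 7 (44 wide), canister seat 119, V end up to 183. Knob beside the housing at x -30, y +80
- knob_grip (a point): point on the knob's upright axis, at the height to grip its bar, 85 mm above the counter. The black bar grip is 42 mm long, 14 mm thick, its top 92 mm above the counter, on a disc of 44 mm diameter whose top is 62 mm above the counter; at joint value 0 the bar lies along the clamp's x axis
- knob (a joint): knob angle (rad), grows clockwise as seen from above, from near 0 (ratchet pawl lifted: pumping does nothing) to its end stop at 1.2 (pawl engaged). Between about 0.35 and 0.85 it must be forced over a spring detent (at most about 0.15 N m) that clicks past; beyond it turns freely and stays where it is left
- trigger_plate: red trigger, an upright plate 10 mm thick along the clamp's x, 28 mm wide along its y, from 52 to 125 mm above the counter; origin at its middle, 100 mm above the counter. It slides along the clamp's +x towards the fixed grip
- trigger (a joint): trigger travel (m), 0 at rest (let out), 0.020 fully squeezed. A return spring of 4 N (rest) to 8 N (full) lets it out again. At rest trigger and fixed grip measure 52 mm over their outer faces, fully squeezed 32 mm
- fixed_grip: black fixed grip, an upright plate 12 mm thick along the clamp's x and 30 mm wide, up to 125 mm above the counter; origin at its middle, 100 mm above the counter, 40 mm on the clamp's +x side of the resting trigger's middle. Does not move
- jaw (a joint): jaw travel (m) to the V end; 0.045 to 0.048 when the seated canister is just touched. With the knob at its stop, squeezing the trigger moves the jaw one to one (taking about 3 N) after up to 8.5 mm idle travel (7 mm teeth, spring give); let out, the jaw stays but stops pressing. Once the canister is pinched, each further mm of trigger adds 1.8 N of jaw force: a full squeeze may crush it
- jaw_pad: rubber face of the moving jaw, 56 mm wide, 85 mm high; origin at the middle of the face that meets the canister, 62 mm above the counter; at clamp x = 35 mm plus the jaw travel
- v_end: fixed V end of the clamp with two rubber pads at 40 degrees; its frame is the clamp's frame
- seat (a point): point on the base plate's top, 8 mm above the counter, under the axis of a canister that sits home in the V end
- canister: thin pale blue plastic canister with white twist cap, 72 mm diameter, 128 mm tall, about 0.3 kg, standing loose on the base plate between jaw and V end, 3 to 9 mm short of its seat; origin at the centre of its underside
- glass_cup: glass cup, 72 mm diameter, 100 mm tall, to be left alone; origin at the centre of its underside
- sugar_bowl: ceramic sugar bowl with blue lid, 100 mm diameter, 98 mm tall, to be left alone; origin at the centre of its underside
- spatula: silicone spatula 260 mm long lying on the counter, to be left alone; its x axis points along it to the blade; origin under its middle

How it is judged:
On the way, in this order (a step that is already met when the one before it is completed fails the run):
1. the knob has clicked past its detent, up to its stop (value of joint knob above 1.05 rad), for 0.2 s.
2. the jaw pinches the canister against the V end (contact force between jaw_pad and canister above 4 N and contact force between v_end and canister above 3 N), for 0.2 s.
At the end, for the whole second after the job is handed in: knob beyond 1.05 rad; the canister upright within 7 mm of its seat, pressed by the jaw with 4 to 25 N and by the V end with over 3 N, at rest; the fingers still press the trigger (over 3 N) and the fixed grip (over 1 N) (all of step 2 and contact force between jaw_pad and canister below 25 N and value of joint knob above 1.05 rad and contact force between the fingers and trigger_plate above 3 N and contact force between the fingers and fixed_grip above 1 N and horizontal distance between canister and seat below 0.007 m and angle between canister's own z axis and vertical below 0.1 rad and linear speed of canister below 0.02 m/s); the arm keeps its last pose, push and grip.
It fails at once if the canister is crushed (jaw force above 25 N) (contact force between jaw_pad and canister above 25 N).
It fails at once if the robot pushes the jaw or the canister directly (contact force between any of the fingers, the arm and jaw_pad above 2 N or contact force between any of the fingers, the arm and canister above 2 N).
It fails at once if the glass cup is disturbed (distance of glass_cup from where it was at the start of the episode above 0.02 m).
It fails at once if the sugar bowl is disturbed (distance of sugar_bowl from where it was at the start of the episode above 0.02 m).
It fails at once if the spatula is disturbed (distance of spatula from where it was at the start of the episode above 0.02 m).
It also fails if it takes over 72 s, if anything falls off the work surface, if the arm or the gripper's body presses on something with over 40 N, if the wrist force passes 120 N, or if a joint passes its speed limit or range.

## Working session

There is one attempt and no reset: what is moved stays moved. The work goes in short steps, Python scripts to look and compute and a tool call to move; the robot and the scene stay as the last step left them, time stands still between calls to the robot, and variables do not carry over. Pictures are saved under pics/ and viewed, about 8 in all and at most 12, crops included, and the job is handed in when it is done.

Besides the shell and the picture viewer there is one more tool, called after "Request:" as name(argument=value, ...), one argument or row to a line, values as JSON. apply_moves: Moves the arm, as the interface text tells. Its arguments: {"type":"object","properties":{"series":{"type":"array"},"hand":{"type":"number"}},"required":["series"]}

```bash
mkdir -p pics; ls; cat > h.py <<'E'
import numpy as np, cv2
from plant import manip, viewer
from scipy.spatial.transform import Rotation as R
def K(i,h=400):
    f=h/2/np.tan(np.radians(i["vertical_fov"])/2)
    return np.array([[f,0,i["cx"]],[0,f,i["cy"]],[0,0,1.]]), np.array(i["distortion"],float)
def pose(cam,i,o=None):
    if "pose" in i: return np.array(i["pose"])
    o=o or manip.get_obs(); T=np.eye(4); T[:3,:3]=rot(o); T[:3,3]=o["ee_pos"]
    return T@np.array(i["T_tool_cam"])
def rot(o):
    r=np.array(o["tcp_rot"],float)
    return r if r.shape==(3,3) else (R.from_quat(r) if r.size==4 else R.from_euler("xyz",r)).as_matrix()
def ray(cam,rc,o=None):
    i=viewer.camera_info(cam);k,d=K(i);T=pose(cam,i,o)
    u=cv2.undistortPoints(np.array([[[rc[1],rc[0]]]],float),k,d)[0,0]
    return T[:3,3], T[:3,:3]@np.array([u[0],-u[1],-1.])
def atz(cam,rc,z,o=None):
    c,v=ray(cam,rc,o); return c+v*(z-c[2])/v[2]
def proj(cam,P,o=None):
    i=viewer.camera_info(cam);k,d=K(i);T=np.linalg.inv(pose(cam,i,o))
    p=(T[:3,:3]@np.atleast_2d(P).T).T+T[:3,3]; p=p*[1,-1,-1]
    return cv2.projectPoints(p,np.zeros(3),np.zeros(3),k,d)[0][:,0]
E
cat > a.py <<'E'
from h import *
np.set_printoptions(precision=4,suppress=True)
o=manip.get_obs(); print(o)
Z={"knob_grip":.085,"trigger_plate":.1,"fixed_grip":.1,"jaw_pad":.062,"seat":.008,"canister":0.008,"glass_cup":0,"sugar_bowl":0,"spatula":0,"clamp":0,"v_end":0}
for c in ("side","top","wrist"):
    im=viewer.get_image(c); cv2.imwrite(f"pics/0{c}.png",im)
    for n,z in Z.items():
        r=viewer.tip_of(n,c)[:2]
        print(c,n,[(round(x["conf"],2),np.round(x["centre"]),atz(c,x["centre"],z,o)[:2]) for x in r])
E
python3 a.py; python3 -c "
import cv2,numpy as np
cv2.imwrite('pics/1.png',cv2.resize(np.vstack([cv2.imread('pics/0side.png'),cv2.imread('pics/0top.png')]),None,fx=.75,fy=.75))"
```

```text
pics
{'clock': 0.0, 'q': array([ 1.0387,  0.3781,  0.0797,  1.2744, -0.    ,  1.4605]), 'qvel': array([ 0.0002,  0.0004,  0.0002,  0.0006, -0.0007, -0.0001]), 'joint_efforts': array([  0.0026, -46.3601,  26.9878,   0.0208,   0.0001,  -0.    ]), 'ee_pos': array([0.2351, 0.5241, 0.2304]), 'tcp_rot': array([-3.1414,  0.002 ,  1.149 ]), 'force': array([ 0.6681, -0.9904,  0.1587]), 'torque': array([-0.0135,  0.0243, -0.0226]), 'width': 0.9980419058560197}
side knob_grip [(0.66, array([230., 309.]), array([ 0.4766, -0.1376])), (0.17, array([299., 341.]), array([ 0.3874, -0.3976]))]
side trigger_plate [(0.54, array([224., 360.]), array([ 0.5968, -0.2069]))]
side fixed_grip [(0.55, array([218., 343.]), array([ 0.5766, -0.1591]))]
side jaw_pad [(0.5, array([218., 299.]), array([ 0.5077, -0.0392]))]
side seat [(0.86, array([226., 280.]), array([0.4785, 0.0246]))]
side canister [(0.73, array([226., 284.]), array([0.4883, 0.0179]))]
side glass_cup [(0.6, array([301., 339.]), array([ 0.4367, -0.333 ])), (0.38, array([235., 314.]), array([ 0.5459, -0.0651]))]
side sugar_bowl [(0.9, array([190., 22
[... 609 characters left out ...]
array([ 0.5123, -0.0358]))]
top seat [(0.56, array([219., 300.]), array([0.492 , 0.0345]))]
top canister []
top glass_cup [(0.85, array([231., 439.]), array([ 0.4571, -0.3216]))]
top sugar_bowl [(0.71, array([233., 180.]), array([0.4624, 0.3454]))]
top spatula [(0.92, array([209., 487.]), array([ 0.5114, -0.4443]))]
top clamp [(0.92, array([202., 342.]), array([ 0.5351, -0.0744]))]
top v_end [(0.65, array([184., 383.]), array([ 0.5813, -0.1825]))]
wrist knob_grip []
wrist trigger_plate []
wrist fixed_grip []
wrist jaw_pad []
wrist seat []
wrist canister []
wrist glass_cup []
wrist sugar_bowl [(0.62, array([348., 276.]), array([0.4531, 0.3523]))]
wrist spatula []
wrist clamp []
wrist v_end []
```

View pics/1.png

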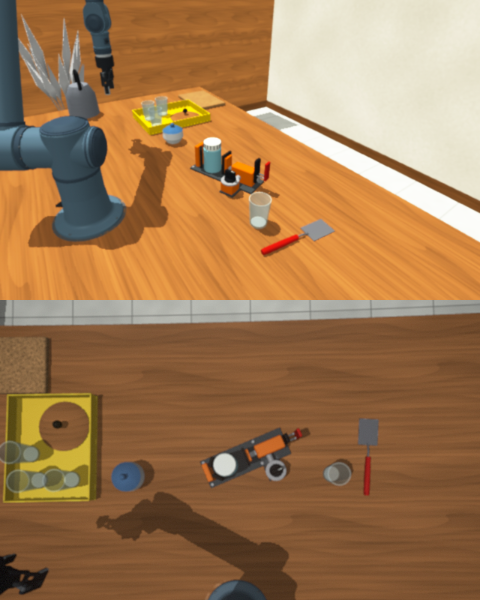

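The pictures show the clamp running from the trigger (top view, about row 174, col 394) to the canister (row 219, col 300). The knob is on the robot side (row 226, col 369), and the estimates fit a clamp yaw of about 115°. I'm moving over the knob.

Request:
apply_moves(
  series=[-0.06,0.058,-0.004,0,0,0.1,-0.105,0.102,-0.008,0,0,0.2,-0.15,0.146,-0.012,0,0,0.3,-0.194,0.19,-0.016,0,0,0.4,-0.238,0.233,-0.02,0,0,0.5,-0.282,0.276,-0.024,0,0,0.6,-0.326,0.32,-0.028,0,0,0.7,-0.37,0.363,-0.03,0,0,0.71],
  hand=0.6,
)

```text
clock: 2.8
ee_pos: [0.4091, 0.0545, 0.2611]
tcp_rot: [3.141, -0.002, 0.438]
force: [0.3, -0.5, 0.4]
width: 0.601
```

Request:
apply_moves(
  series=[-0.005,0.05,0,0,0,0,-0.01,0.1,0,0,0,0,-0.015,0.15,0,0,0,0,-0.021,0.2,0,0,0,0,-0.021,0.2,0,0,0,0],
)

```text
clock: 3.42
ee_pos: [0.4753, -0.1365, 0.2602]
tcp_rot: [3.141, -0.0, 0.434]
force: [-0.3, 1.1, -0.2]
width: 0.599
```

```bash
cat > b.py <<'E'
from h import *
import sys
from scipy.optimize import least_squares
np.set_printoptions(precision=4,suppress=True)
M={"knob_grip":(-.03,.08,.085),"trigger_plate":(-.137,0,.1),"fixed_grip":(-.096,0,.1),"jaw_pad":(.035,0,.062),"seat":(.119,0,.008),"clamp":(0,0,0),"canister":(.113,0,.008)}
obs=[]
for c in ("wrist","top","side"):
    o=manip.get_obs(); im=viewer.get_image(c); cv2.imwrite(f"pics/{sys.argv[1]}{c}.png",im)
    for n,m in M.items():
        for x in viewer.tip_of(n,c)[:1]:
            if x["conf"]>.4: obs.append((c,n,x["centre"],atz(c,x["centre"],m[2],o)))
def w(p,m): return np.array([p[0]+np.cos(p[2])*m[0]-np.sin(p[2])*m[1],p[1]+np.sin(p[2])*m[0]+np.cos(p[2])*m[1]])
def f(p): return np.ravel([(w(p,M[n])-q[:2])*(300 if c=="wrist" else 100) for c,n,_,q in obs if n not in("jaw_pad","canister")])
p=least_squares(f,[.535,-.074,2.007],loss="soft_l1").x
print("clamp",p,o["ee_pos"],o["tcp_rot"],o["force"])
for c,n,rc,q in obs: print(c,n,np.round(rc),q[:2],"res mm",1000*(w(p,M[n])-q[:2]))
E
python3 b.py 2
```

```text
clamp [ 0.5356 -0.0752  1.9523] [ 0.4744 -0.1334  0.2605] [-3.1416 -0.0001  0.4391] [-0.432   0.7661  0.3148]
wrist knob_grip [178. 318.] [ 0.4721 -0.1348] res mm [0.4248 1.9841]
wrist trigger_plate [275. 386.] [ 0.5857 -0.2   ] res mm [ 0.866  -2.2662]
wrist fixed_grip [243. 388.] [ 0.5688 -0.1647] res mm [2.5408 0.4951]
wrist jaw_pad [109. 397.] [ 0.5187 -0.0357] res mm [ 3.8359 -6.945 ]
wrist canister [ 46. 391.] [0.4896 0.0286] res mm [3.8873 1.1432]
top seat [220. 300.] [0.4896 0.0327] res mm [1.662  2.5663]
top clamp [202. 343.] [ 0.5338 -0.0783] res mm [1.8065 3.1063]
top canister [219. 301.] [0.4924 0.0306] res mm [ 1.1054 -0.909 ]
side knob_grip [229. 310.] [ 0.4794 -0.1358] res mm [-6.8847  3.017 ]
side trigger_plate [224. 358.] [ 0.5925 -0.206 ] res mm [-5.9504  3.6987]
side fixed_grip [217. 345.] [ 0.5862 -0.1563] res mm [-14.9091  -7.9992]
side jaw_pad [215. 303.] [ 0.5249 -0.035 ] res mm [-2.3145 -7.7014]
side seat [221. 284.] [0.5036 0.0422] res mm [-12.3149  -6.9096]
side clamp [237. 315.] [ 0.5433 -0.0723] res mm [-7.6724 -2.8759]
side canister [226. 284.] [0.4897 0.0178] res mm [ 3.8656 11.9593]
```

View pics/2wrist.png

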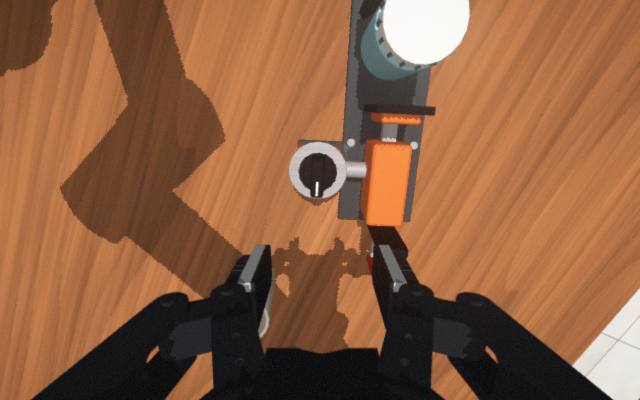

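The wrist picture shows the knob at (178, 318) with its bar upright in the image. The housing is at about (185, 388) and tilts about 3° clockwise, so the clamp yaw is about 1.95. The gripper is already nearly above the knob.

Request:
apply_moves(
  series=[-0.002,0,0.05,0,0,0.055,-0.002,0,0.1,0,0,0.055,-0.002,0,0.14,0,0,0.055,-0.002,0,0.14,0,0,0.055],
)

```text
clock: 5.12
ee_pos: [0.4697, -0.1331, 0.1178]
tcp_rot: [-3.136, 0.005, 0.384]
force: [0.0, -0.9, 0.7]
width: 0.603
```

```bash
python3 - <<'E'
from h import *
np.set_printoptions(precision=4,suppress=True)
o=manip.get_obs(); im=viewer.get_image("wrist"); cv2.imwrite("pics/3.png",im)
print(o["ee_pos"],o["tcp_rot"],[(x["conf"],x["centre"],atz("wrist",x["centre"],.085,o)) for x in viewer.tip_of("knob_grip","wrist")])
print(proj("wrist",[o["ee_pos"]*[1,1,0]+[0,0,.085]],o))
E
```

```text
[ 0.4697 -0.1331  0.1178] [-3.1364  0.0051  0.384 ] [(0.64, [233.0, 317.0], array([ 0.4678, -0.1327,  0.085 ]))]
[[319.5899 234.5237]]
```

View pics/3.png

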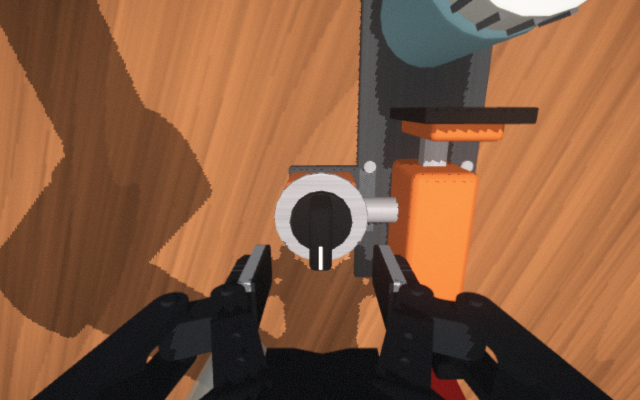

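The bar lies vertical at column 320, from about row 190 to row 270, so it's centred between the fingers. I'll descend and grip.

Request:
apply_moves(
  series=[-0.001,0,0.03,0,0,0,-0.001,0,0.05,0,0,0,-0.001,0,0.05,0,0,0],
)

```text
clock: 5.6
ee_pos: [0.4723, -0.135, 0.0715]
tcp_rot: [3.141, -0.001, 0.384]
force: [0.1, 0.4, 0.6]
width: 0.603
```

Request:
apply_moves(
  series=[0,0,0,0,0,0,0,0,0,0,0,0,0,0,0,0,0,0,0,0,0,0,0,0,0,0,0,0,0,0],
  hand=0.1,
)

```text
clock: 6.22
ee_pos: [0.4703, -0.1366, 0.0722]
tcp_rot: [3.138, 0.004, 0.383]
force: [-8.5, -4.1, 10.2]
width: 0.151
```

Request:
apply_moves(
  series=[0,0,0,0,0,0.15,0,0,0,0,0,0.3,0,0,0,0,0,0.45,0,0,0,0,0,0.6,0,0,0,0,0,0.75,0,0,0,0,0,0.9,0,0,0,0,0,1.05,0,0,0,0,0,1.16],
)

```text
clock: 7.22
ee_pos: [0.4688, -0.1363, 0.0721]
tcp_rot: [3.135, 0.0, -0.781]
force: [-11.2, -2.8, 14.4]
width: 0.145
```

Request:
apply_moves(
  series=[0,0,0,0,0,0.0,0,0,0,0,0,0.03,0,0,0,0,0,0.03],
)

```text
clock: 7.6
ee_pos: [0.4688, -0.1363, 0.0721]
tcp_rot: [3.135, 0.0, -0.807]
force: [-11.1, -3.7, 13.4]
width: 0.152
```

```bash
python3 -c "
from h import *
o=manip.get_obs();print(o['tcp_rot'],o['force'],o['torque'],o['ee_pos'],o['width'])"
```

```text
[ 3.13460944e+00  2.23586499e-04 -8.07455624e-01] [-11.05684982  -3.70362975  13.35007619] [-0.66163523  2.34176076 -0.00927223] [ 0.46879906 -0.13629786  0.07214982] 0.15205426918164594
```

Request:
apply_moves(
  series=[0,0,0,0,0,0.03,0,0,0,0,0,0.06,0,0,0,0,0,0.06],
)

```text
clock: 7.98
ee_pos: [0.4688, -0.1363, 0.0722]
tcp_rot: [3.134, -0.001, -0.863]
force: [-12.0, -4.5, 13.7]
width: 0.149
```

```bash
python3 -c "
from h import *
o=manip.get_obs();print(o['tcp_rot'],o['force'],o['torque'],o['width'])"
```

```text
[ 3.1341281e+00 -5.1216574e-04 -8.6299969e-01] [-12.01226338  -4.49579283  13.7306703 ] [-0.87448878  2.39213759  1.45538604] 0.1487978817242208
```

Request:
apply_moves(
  series=[0,0,0,0,0,-0.04,0,0,0,0,0,-0.04,0,0,0,0,0,-0.04,0,0,0,0,0,-0.04,0,0,-0.04,0,0,-0.04,0,0,-0.1,0,0,-0.04,0,0,-0.13,0,0,-0.04,0,0,-0.13,0,0,-0.04],
  hand=0.5,
)

```text
clock: 8.98
ee_pos: [0.4738, -0.1356, 0.2033]
tcp_rot: [-3.139, -0.005, -0.826]
force: [1.1, -0.5, 0.3]
width: 0.496
```

Request:
apply_moves(
  series=[0.05,-0.021,0,0,0,0.18,0.105,-0.044,0,0,0,0.364,0.105,-0.044,0,0,0,0.364,0.105,-0.044,0,0,0,0.364],
  hand=0.85,
)

```text
clock: 9.48
ee_pos: [0.5741, -0.1816, 0.1986]
tcp_rot: [3.139, 0.003, -1.189]
force: [0.3, -0.8, 1.1]
width: 0.847
```

```bash
python3 b.py 4
```

```text
clamp [ 0.5355 -0.074   1.9487] [ 0.5752 -0.1821  0.2005] [-3.1416  0.0001 -1.1901] [-0.6194  0.1404  0.1028]
wrist knob_grip [278. 232.] [ 0.4675 -0.1311] res mm [ 4.7953 -0.3404]
wrist trigger_plate [197. 351.] [ 0.587  -0.2012] res mm [-0.9562 -0.151 ]
wrist jaw_pad [191. 155.] [ 0.5147 -0.0341] res mm [ 7.9188 -7.4165]
wrist clamp [173. 223.] [ 0.5349 -0.075 ] res mm [0.6724 0.9299]
wrist canister [179. 125.] [0.49   0.0241] res mm [3.8369 6.9108]
top knob_grip [226. 368.] [ 0.4722 -0.1353] res mm [0.0518 3.8193]
top fixed_grip [184. 380.] [ 0.5686 -0.1633] res mm [2.3589 0.0225]
top jaw_pad [210. 329.] [ 0.5117 -0.0426] res mm [10.8957  1.078 ]
top seat [219. 300.] [0.4922 0.0332] res mm [-0.5631  3.3515]
top clamp [202. 341.] [ 0.5344 -0.0739] res mm [ 1.167  -0.1733]
top canister [221. 301.] [0.487  0.0312] res mm [ 6.8216 -0.2284]
side knob_grip [228. 308.] [ 0.4781 -0.1298] res mm [-5.8837 -1.6808]
side trigger_plate [223. 356.] [ 0.5896 -0.1976] res mm [-3.4851 -3.7604]
side fixed_grip [219. 344.] [ 0.5768 -0.1611] res mm [-5.8341 -2.196 ]
side jaw_pad [215. 299.] [ 0.5134 -0.0273] res mm [  9.1843 -14.2361]
side seat [221. 283.] [0.4992 0.0435] res mm [-7.5815 -6.9346]
side clamp [237. 316.] [ 0.5427 -0.0769] res mm [-7.1112  2.883 ]
side canister [225. 281.] [0.4829 0.0253] res mm [10.9627  5.6694]
```

View pics/4wrist.png

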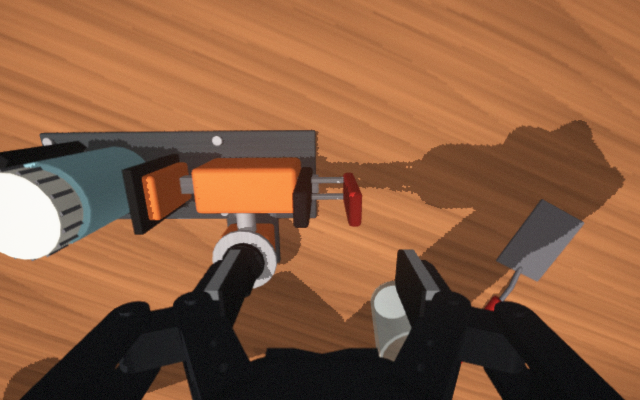

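The wrist picture shows the red trigger at (197, 351), the black fixed grip at (196, 303), and the housing level with the image rows, so the alignment is good. I'll descend around the grips.

Request:
apply_moves(
  series=[-0.003,-0.003,0.04,0,0,0,-0.003,-0.003,0.08,0,0,0,-0.003,-0.003,0.1,0,0,0,-0.003,-0.003,0.117,0,0,0,-0.003,-0.003,0.117,0,0,0],
  hand=0.9,
)

```text
clock: 11.3
ee_pos: [0.5756, -0.1776, 0.082]
tcp_rot: [3.139, 0.002, -1.19]
force: [-0.5, -1.0, -0.2]
width: 0.899
```

```bash
cat > s.py <<'E'
from h import *
import sys
np.set_printoptions(precision=3,suppress=True)
def st(p=(.5355,-.074,1.950)):
    o=manip.get_obs(); c,s=np.cos(p[2]),np.sin(p[2]); Rm=np.array([[c,s],[-s,c]])
    F=Rm@o["force"][:2]; t=Rm@(o["ee_pos"][:2]-p[:2])*1000; w=o["width"]*85
    print("t",o["clock"],"clampxy",t,"z",o["ee_pos"][2]*1000,"Fclamp",F,o["force"][2],"w",w,"fingers: trig",t[0]-w/2,"fix",t[0]+w/2,"yaw",o["tcp_rot"][2])
st()
if len(sys.argv)>1:
    o=manip.get_obs(); im=viewer.get_image("wrist"); cv2.imwrite(f"pics/{sys.argv[1]}.png",im)
    for n,z in (("trigger_plate",.1),("fixed_grip",.1),("jaw_pad",.062),("canister",.008)):
        for x in viewer.tip_of(n,"wrist")[:1]:
            q=atz("wrist",x["centre"],z,o)[:2]-[.5355,-.074]; c,s=np.cos(1.95),np.sin(1.95)
            print(n,x["conf"],x["centre"],1000*np.array([c*q[0]+s*q[1],-s*q[0]+c*q[1]]))
E
python3 s.py 5
```

```text
t 11.3 clampxy [-111.097    1.113] z 82.03522519092827 Fclamp [-0.737  0.836] -0.2062784539316127 w 76.41683578356707 fingers: trig -149.3055155131421 fix -72.88867972957502 yaw -1.189984381295933
trigger_plate 0.93 [278.7, 380.7] [-137.604    0.742]
fixed_grip 0.76 [278.1, 294.5] [-97.873   0.559]
jaw_pad 0.21 [214.9, 30.9] [ 56.085 -16.093]
canister 0.89 [217.0, 32.1] [111.113   5.304]
```

View pics/5.png

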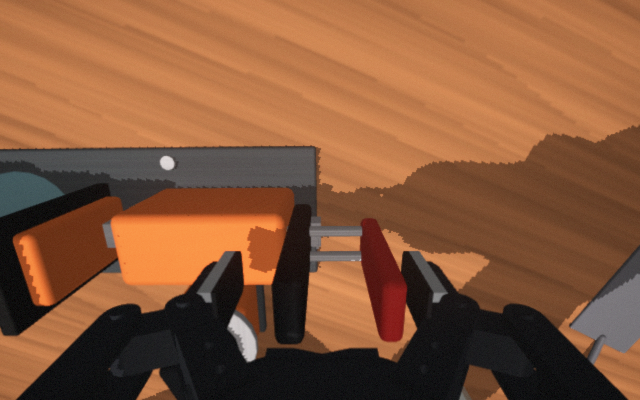

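The picture shows both plates between the fingers: the fixed grip near column 292 and the trigger near column 383. First squeeze.

Request:
apply_moves(
  series=[-0.004,0,0,0,0,0,-0.004,0,0,0,0,0,-0.004,0,0,0,0,0,-0.004,0,0,0,0,0,-0.004,0,0,0,0,0],
  hand=0.4,
)

```text
clock: 12.18
ee_pos: [0.5771, -0.1749, 0.0865]
tcp_rot: [-3.138, -0.003, -1.19]
force: [-1.7, 0.5, 11.5]
width: 0.405
```

```bash
python3 s.py 6
```

```text
t 12.175 clampxy [-109.15    -1.323] z 86.5306260660501 Fclamp [1.12  1.411] 11.466497789643299 w 34.4673167246793 fingers: trig -126.38357914504653 fix -91.91626242036722 yaw -1.1895934898148899
trigger_plate 0.58 [280.0, 346.0] [-120.006    1.907]
fixed_grip 0.81 [276.9, 297.7] [-96.939   0.247]
jaw_pad 0.67 [250.6, 50.3] [55.976  5.628]
```

View pics/6.png

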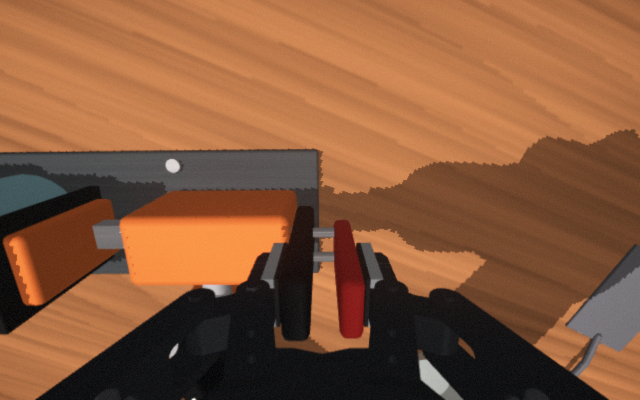

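The trigger has moved to column 346 and the gap between the housing and the jaw carriage has grown, so the pawl is engaged. I'll measure jaw travel by colour segmentation of the carriage and keep pumping.

```bash
cat > j.py <<'E'
from s import *
# carriage back edge: leftmost orange blob's right edge -> clamp x at z=.06
def car(im,o):
    h=cv2.cvtColor(im,cv2.COLOR_BGR2HSV); m=cv2.inRange(h,(5,200,120),(14,255,255))
    n,l,s,c=cv2.connectedComponentsWithStats(cv2.morphologyEx(m,cv2.MORPH_OPEN,np.ones((5,5))))
    b=[(s[i,0],s[i,1],s[i,2],s[i,3],s[i,4]) for i in range(1,n) if s[i,4]>400]; b.sort(); out=[]
    for x in b:
        col=x[0]+x[2]; q=atz("wrist",(240,col),.06,o)[:2]-[.5355,-.074]; out.append((tuple(map(int,x)),round(1000*(np.cos(1.95)*q[0]+np.sin(1.95)*q[1]),1)))
    return out
if __name__=="__main__":
    for f,e,r in (("5",(.5756,-.1776,.082),(3.139,.002,-1.19)),("6",(.5771,-.1749,.0865),(-3.138,-.003,-1.19))):
        print(f,car(cv2.imread(f"pics/{f}.png"),{"ee_pos":np.array(e),"tcp_rot":r}))
    o=manip.get_obs(); im=viewer.get_image("wrist"); cv2.imwrite(f"pics/j{o['clock']:.1f}.png",im); print("now",car(im,o))
E
python3 j.py
```

```text
t 12.425 clampxy [-109.12    -1.319] z 86.51665619213588 Fclamp [0.106 1.83 ] 11.899208764354661 w 34.032997595672676 fingers: trig -126.13640313312222 fix -92.10340553744955 yaw -1.1894942690271837
5 []
6 []
now []
```

Request:
apply_moves(
  series=[0,0,0,0,0,0,0,0,0,0,0,0,0,0,0,0,0,0,0,0,0,0,0,0,0,0,0,0,0,0],
  hand=0.87,
)

```text
clock: 13.1
ee_pos: [0.575, -0.1741, 0.0832]
tcp_rot: [3.141, 0.001, -1.19]
force: [0.1, -0.8, 0.8]
width: 0.873
```

Request:
apply_moves(
  series=[0,0,0,0,0,0,0,0,0,0,0,0,0,0,0,0,0,0,0,0,0,0,0,0,0,0,0,0,0,0],
  hand=0.4,
)

```text
clock: 13.72
ee_pos: [0.577, -0.175, 0.0862]
tcp_rot: [-3.138, -0.003, -1.19]
force: [-1.4, 0.2, 11.8]
width: 0.403
```

```bash
python3 j.py
```

```text
t 13.725 clampxy [-109.133   -1.142] z 86.2151884149343 Fclamp [0.711 1.206] 11.832965983556809 w 34.283074106371274 fingers: trig -126.27472098172962 fix -91.99164687535833 yaw -1.1896954181381378
5 []
6 []
now []
```

```bash
python3 - <<'E'
import cv2,glob
for f in sorted(glob.glob("pics/j*.png"))+["pics/6.png","pics/5.png"]:
    h=cv2.cvtColor(cv2.imread(f),cv2.COLOR_BGR2HSV); print(f,h[240,70],h[240,200],h[200,200],h[80,200],h[275,40])
E
sed -i 's/(5,200,120),(14,255,255)/(5,215,150),(17,255,255)/' j.py; ls -t pics|head -2
f=$(ls -t pics/j*|head -1); python3 -c "
import cv2;cv2.imwrite('pics/7.png',cv2.imread('$f')[130:,:420])"
```

```text
pics/j12.4.png [ 10 200 106] [ 13 181 249] [  9 197 123] [ 12 155 188] [ 10 204 104]
pics/j13.7.png [ 10 200 107] [ 13 179 250] [  9 195 123] [ 12 154 187] [ 10 206 104]
pics/6.png [ 10 202 106] [ 13 184 249] [  9 195 123] [ 12 152 186] [ 10 210 102]
pics/5.png [ 10 206 105] [ 13 181 249] [ 10 199 124] [ 12 150 197] [ 11 196 224]
j13.7.png
j12.4.png
```

View pics/7.png

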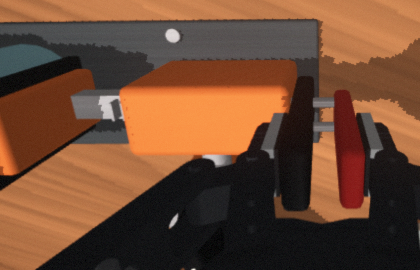

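The carriage's right edge has moved from about column 95 to about column 73 (row 230), and a white mark has appeared on the rod. I'll measure the rod's visible left end from its low saturation.

```bash
cat > j.py <<'E'
from s import *
def car(im,o):  # left end of grey rod (front bottom corner of carriage back), clamp x at rod height
    h=cv2.cvtColor(im,cv2.COLOR_BGR2HSV); r=[]
    for row in range(226,244,3):
        g=((h[row,:135,1]<90)&(h[row,:135,2]>70)).astype(np.uint8)
        n,l,s,c=cv2.connectedComponentsWithStats(g[None]); b=[s[i] for i in range(1,n) if s[i,2]>6]
        if b: x=min(q[0] for q in b); e=max(q[0]+q[2] for q in b); r.append((row,int(x),int(e)))
    f=lambda row,col:(lambda q:1000*(np.cos(1.95)*q[0]+np.sin(1.95)*q[1]))(atz("wrist",(row,col),.055,o)[:2]-[.5355,-.074])
    return r,[round(f(a,b),1) for a,b,_ in r],[round(f(a,b)-f(a,c),1) for a,b,c in r]
if __name__=="__main__":
    for f,e,r in (("5",(.5756,-.1776,.082),(3.139,.002,-1.19)),("6",(.5771,-.1749,.0865),(-3.138,-.003,-1.19)),("j13.7",(.577,-.175,.0862),(-3.138,-.003,-1.19)))[:0 if len(sys.argv)>1 else 3]:
        print(f,car(cv2.imread(f"pics/{f}.png"),{"ee_pos":np.array(e),"tcp_rot":r}))
    if len(sys.argv)>1:
        o=manip.get_obs(); im=viewer.get_image("wrist"); cv2.imwrite(f"pics/j{o['clock']:.1f}.png",im); print("now",car(im,o))
E
sed -i 's/if len(sys.argv)>1:/if __name__=="__main__" and len(sys.argv)>1:/' s.py
python3 j.py
```

```text
t 13.775 clampxy [-109.12    -1.154] z 86.21461984002613 Fclamp [0.122 1.762] 12.112304034791789 w 34.14182266555169 fingers: trig -126.19079906891741 fix -92.04897640336571 yaw -1.1896590148817876
5 ([(226, 103, 111), (229, 103, 111), (232, 104, 112), (235, 105, 113), (238, 106, 113), (241, 106, 114)], [np.float64(20.8), np.float64(21.2), np.float64(21.0), np.float64(20.8), np.float64(20.6), np.float64(21.0)], [np.float64(4.9), np.float64(4.9), np.float64(4.9), np.float64(4.9), np.float64(4.3), np.float64(5.0)])
6 ([(226, 92, 119), (229, 93, 120), (232, 94, 121), (235, 95, 121), (238, 95, 122), (241, 96, 122)], [np.float64(32.4), np.float64(32.2), np.float64(32.0), np.float64(31.8), np.float64(32.3), np.float64(32.1)], [np.float64(16.8), np.float64(16.8), np.float64(16.9), np.float64(16.3), np.float64(17.0), np.float64(16.4)])
j13.7 ([(226, 71, 119), (229, 71, 120), (232, 72, 120), (235, 73, 121), (238, 74, 122), (241, 74, 123)], [np.float64(45.2), np.float64(45.7), np.float64(45.5), np.float64(45.4), np.float64(45.2), np.float64(45.7)], [np.float64(29.8), np.float64(30.6), np.float64(30.0), np.float64(30.1), np.float64(30.2), np.float64(30.9)])
```

Request:
apply_moves(
  series=[0,0,0,0,0,0,0,0,0,0,0,0,0,0,0,0,0,0,0,0,0,0,0,0,0,0,0,0,0,0],
  hand=0.87,
)

```text
clock: 14.4
ee_pos: [0.5751, -0.1741, 0.0832]
tcp_rot: [3.141, 0.001, -1.19]
force: [0.0, 0.1, 0.6]
width: 0.871
```

Request:
apply_moves(
  series=[0,0,0,0,0,0,0,0,0,0,0,0,0,0,0,0,0,0,0,0,0,0,0,0,0,0,0,0,0,0],
  hand=0.4,
)

```text
clock: 15.02
ee_pos: [0.5769, -0.1751, 0.0867]
tcp_rot: [-3.138, -0.003, -1.19]
force: [-2.8, 0.1, 14.5]
width: 0.407
```

```bash
python3 j.py x
```

```text
t 15.025 clampxy [-109.242   -1.083] z 86.689117006453 Fclamp [1.171 2.54 ] 14.485860845857617 w 34.62633648566 fingers: trig -126.55517077575348 fix -91.92883429009348 yaw -1.1895892418489766
now ([(226, 55, 120), (229, 56, 120), (232, 57, 120), (235, 57, 121), (238, 58, 121), (241, 59, 122)], [np.float64(55.6), np.float64(55.5), np.float64(55.4), np.float64(55.9), np.float64(55.7), np.float64(55.6)], [np.float64(40.6), np.float64(40.1), np.float64(39.6), np.float64(40.3), np.float64(39.8), np.float64(39.9)])
```

Jaw travel so far is about 11, 24 and 35 mm. I'll take the fourth pump in steps, watching the forces and the carriage.

Request:
apply_moves(
  series=[0,0,0,0,0,0,0,0,0,0,0,0,0,0,0,0,0,0,0,0,0,0,0,0,0,0,0,0,0,0],
  hand=0.87,
)

```text
clock: 15.7
ee_pos: [0.575, -0.174, 0.0832]
tcp_rot: [3.141, 0.001, -1.19]
force: [0.7, -0.2, -0.2]
width: 0.873
```

Request:
apply_moves(
  series=[0,0,0,0,0,0,0,0,0,0,0,0,0,0,0,0,0,0,0,0,0,0,0,0,0,0,0,0,0,0],
  hand=0.48,
)

```text
clock: 16.32
ee_pos: [0.5781, -0.1782, 0.0859]
tcp_rot: [-3.139, -0.009, -1.192]
force: [0.8, -8.3, 5.8]
width: 0.483
```

```bash
python3 j.py x
```

```text
t 16.325 clampxy [-112.558   -0.958] z 85.93181345228834 Fclamp [-8.044  2.351] 5.832206109524874 w 41.018494270210844 fingers: trig -133.06723871420724 fix -92.0487444439964 yaw -1.191616259783984
now ([(226, 49, 112), (229, 48, 112), (232, 49, 112), (235, 50, 113), (238, 50, 114), (241, 51, 114)], [np.float64(54.3), np.float64(55.4), np.float64(55.3), np.float64(55.2), np.float64(55.7), np.float64(55.6)], [np.float64(38.9), np.float64(39.6), np.float64(39.1), np.float64(39.2), np.float64(40.0), np.float64(39.5)])
```

Request:
apply_moves(
  series=[0,0,0,0,0,0,0,0,0,0,0,0,0,0,0,0,0,0],
  hand=0.43,
)

```text
clock: 16.75
ee_pos: [0.5774, -0.1764, 0.0864]
tcp_rot: [-3.139, -0.006, -1.19]
force: [-1.3, -2.4, 11.6]
width: 0.437
```

```bash
python3 j.py x
```

```text
t 16.75 clampxy [-110.622   -0.97 ] z 86.3517250561794 Fclamp [-1.706  2.111] 11.562587058962356 w 37.18534175295523 fingers: trig -129.21479783182434 fix -92.02945607886912 yaw -1.1903553616975309
now ([(226, 52, 116), (229, 52, 117), (232, 53, 117), (235, 54, 117), (238, 55, 118), (241, 56, 119)], [np.float64(55.3), np.float64(55.8), np.float64(55.7), np.float64(55.6), np.float64(55.5), np.float64(55.4)], [np.float64(39.8), np.float64(40.5), np.float64(40.0), np.float64(39.5), np.float64(39.6), np.float64(39.7)])
```

The carriage hasn't moved this pump despite about 15 mm of trigger travel, so the jaw may already be on the canister and my rod-height scale is off. I'll check with the fixed cameras.

```bash
python3 - <<'E'
from h import *
t=[]
for c,(r0,r1,c0,c1) in (("side",(165,255,240,380)),("top",(150,240,270,410))):
    im=viewer.get_image(c); cv2.imwrite(f"pics/8{c}.png",im)
    t.append(np.hstack([cv2.resize(x[r0:r1,c0:c1],(390,250),interpolation=cv2.INTER_CUBIC) for x in (cv2.imread(f"pics/0{c}.png"),im)]))
    for n in ("canister","seat","jaw_pad","trigger_plate","knob_grip"):
        print(c,n,[(round(x["conf"],2),x["centre"]) for x in viewer.tip_of(n,c)[:1]])
cv2.imwrite("pics/8.png",np.vstack(t))
E
```

```text
side canister [(0.85, [224.1, 282.4])]
side seat [(0.78, [221.5, 282.9])]
side jaw_pad [(0.72, [210.3, 295.0])]
side trigger_plate [(0.49, [222.5, 352.9])]
side knob_grip [(0.47, [229.0, 308.2])]
top canister [(0.75, [222.8, 301.7])]
top seat [(0.75, [220.6, 299.4])]
top jaw_pad [(0.64, [215.6, 313.5])]
top trigger_plate [(0.54, [224.4, 300.6])]
top knob_grip []
```

View pics/8.png

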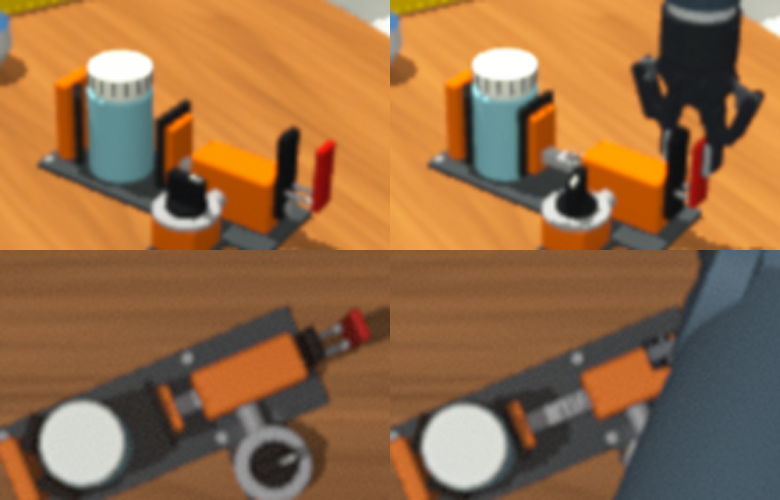

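The side view now shows the jaw against the canister and the canister against the V end. I'll squeeze again with the fixed-grip finger slightly loose, so that the wrist force reads the trigger force against travel.

Request:
apply_moves(
  series=[0,0,0,0,0,0,0,0,0,0,0,0,-0.005,0,0,0,0,0,-0.005,0,0,0,0,0,-0.005,0,0,0,0,0],
  hand=0.98,
)

```text
clock: 18.02
ee_pos: [0.5732, -0.1692, 0.0834]
tcp_rot: [3.141, 0.001, -1.19]
force: [-0.1, -0.3, 0.0]
width: 0.983
```

Request:
apply_moves(
  series=[0,0,0,0,0,0,0,0,0,0,0,0,0,0,0,0,0,0,0,0,0,0,0,0],
  hand=0.78,
)

```text
clock: 18.52
ee_pos: [0.5752, -0.1719, 0.0849]
tcp_rot: [-3.14, -0.005, -1.191]
force: [0.7, -4.5, 2.4]
width: 0.785
```

Request:
apply_moves(
  series=[0,0,0,0,0,0,0,0,0,0,0,0,0,0,0,0,0,0],
  hand=0.68,
)

```text
clock: 18.9
ee_pos: [0.576, -0.1731, 0.0854]
tcp_rot: [-3.139, -0.008, -1.191]
force: [1.7, -7.1, 2.7]
width: 0.681
```

Request:
apply_moves(
  series=[0,0,0,0,0,0,0,0,0,0,0,0,0,0,0,0,0,0],
  hand=0.6,
)

```text
clock: 19.27
ee_pos: [0.5768, -0.1746, 0.086]
tcp_rot: [-3.139, -0.011, -1.192]
force: [1.5, -11.2, 3.3]
width: 0.601
```

Request:
apply_moves(
  series=[0,0,0,0,0,0,0,0,0,0,0,0,0,0,0,0,0,0],
  hand=0.54,
)

```text
clock: 19.65
ee_pos: [0.5774, -0.1758, 0.0865]
tcp_rot: [-3.139, -0.013, -1.193]
force: [2.7, -12.4, 4.5]
width: 0.539
```

```bash
python3 j.py x
```

```text
t 19.65 clampxy [-110.059   -1.198] z 86.5274006924686 Fclamp [-12.552   2.046] 4.45687109101278 w 45.85593279078438 fingers: trig -132.98743858974865 fix -87.13150579896428 yaw -1.1928017385468697
now ([(226, 55, 116), (229, 51, 117), (232, 52, 117), (235, 53, 117), (238, 54, 118), (241, 54, 119)], [np.float64(52.7), np.float64(55.7), np.float64(55.6), np.float64(55.5), np.float64(55.4), np.float64(55.9)], [np.float64(37.4), np.float64(40.6), np.float64(40.1), np.float64(39.6), np.float64(39.8), np.float64(40.5)])
```

Trigger force against travel: 4.4 N at -139, 7.2 N at -136, 11 N at -134.3 and 12.6 N at -133. That means the pinch engages near -137 and rises at about 2 N/mm. For roughly 10 N at the jaw I need the trigger face at about -130.7 with the fixed finger at -92, so an opening of 0.455.

Request:
apply_moves(
  series=[0.004,0,0,0,0,0,0.008,0,0,0,0,0,0.008,0,0,0,0,0,0.008,0,0,0,0,0,0.008,0,0,0,0,0],
  hand=0.455,
)

```text
clock: 20.32
ee_pos: [0.5781, -0.1772, 0.0868]
tcp_rot: [-3.137, -0.002, -1.189]
force: [-3.4, 1.4, 16.2]
width: 0.457
```

```bash
python3 j.py x
```

```text
t 20.325 clampxy [-111.607   -1.426] z 86.82697090205978 Fclamp [2.522 2.662] 16.153860269693165 w 38.88173972397894 fingers: trig -131.0480677210674 fix -92.16632799708849 yaw -1.1890829829863834
now ([(226, 52, 116), (229, 53, 116), (232, 53, 116), (235, 54, 117), (238, 55, 118), (241, 56, 118)], [np.float64(55.5), np.float64(55.4), np.float64(55.9), np.float64(55.8), np.float64(55.7), np.float64(55.5)], [np.float64(40.1), np.float64(39.6), np.float64(39.7), np.float64(39.8), np.float64(40.0), np.float64(39.5)])
```

Request:
apply_moves(
  series=[0,0,0,0,0,0,0,0,0,0,0,0,0,0,0,0,0,0,0,0,0,0,0,0],
)

```text
clock: 20.88
ee_pos: [0.5781, -0.1771, 0.0868]
tcp_rot: [-3.137, -0.002, -1.189]
force: [-3.0, 2.9, 16.1]
width: 0.46
```

```bash
python3 - <<'E'
from h import *
import s; s.st()
a=viewer.get_image("side"); b=viewer.get_image("top")
cv2.imwrite("pics/9.png",np.vstack([cv2.resize(a[165:255,240:380],(700,450)[:2],interpolation=cv2.INTER_CUBIC)[:300],cv2.resize(b[180:240,270:410],(700,300),interpolation=cv2.INTER_CUBIC)]))
for c in("side","top"): print(c,[(n,x["conf"],x["centre"],atz(c,x["centre"],.008)) for n in("canister","seat") for x in viewer.tip_of(n,c)[:1]])
E
```

```text
t 20.875 clampxy [-111.59   -1.43] z 86.84720361489043 Fclamp [3.793 1.772] 16.096711017630067 w 39.13036302976638 fingers: trig -131.15501622207822 fix -92.02465319231183 yaw -1.189067032746717
t 20.875 clampxy [-111.59   -1.43] z 86.84720361489043 Fclamp [3.793 1.772] 16.096711017630067 w 39.13036302976638 fingers: trig -131.15501622207822 fix -92.02465319231183 yaw -1.189067032746717
side [('canister', 0.89, [225.0, 278.2], array([0.475, 0.032, 0.008])), ('seat', 0.83, [222.8, 284.0], array([0.497, 0.033, 0.008]))]
top [('canister', 0.74, [222.7, 303.0], array([0.483, 0.026, 0.008])), ('seat', 0.69, [222.4, 299.3], array([0.484, 0.035, 0.008]))]
```

View pics/9.png

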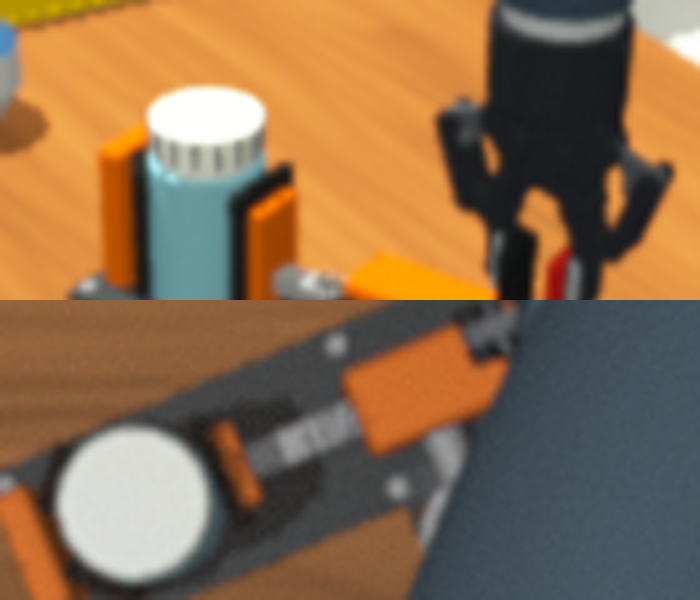

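The picture shows the canister upright between the black jaw pad and the V end, with the fingers on the trigger and the fixed grip. The state holds steady, so I'm handing in.

```bash
python3 -c "
from plant import manip
print(manip.sign_off())"
```

```text
the job is handed in; nothing more can be done
None
```

I turned the knob clockwise about 1.2 rad to its end stop, where the wrist torque rose to about 1.5 N m. I then pumped the trigger against the fixed grip until the canister was pinched against the V end. I handed in at about 21 s, still squeezing both grips; no verdict is given.

**Last checks:**
- **Grip:** it held steady at an opening of 0.46. The net wrist force along the clamp was only 2.5 to 4 N, so both fingers are pressing.
- **Jaw force:** I estimate 8 to 12 N, but this was not measured directly. It comes from the trigger force rising by about 2 N per mm after the idle travel.
- **Canister:** the last pictures show it upright between the jaw and the V end.

**What disagreed:**
- **Jaw travel:** the wrist picture gave about 35 mm, while a rough reading of the top view gave about 40 mm and touching the canister should take 45 to 48 mm. I put this down to a wrong assumed height for the rod. I trusted the force slope and the side view instead.
- **Canister to seat:** the networks put these 9 to 22 mm apart, over the 7 mm limit. Their estimates had scattered by about 10 mm before, so I took this as noise.

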